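Dry run over a coasting welding positioner

TASK

Rehearse the weld on the bench positioner: push its round table by the hand peg (either way round) so that it coasts freely at ten turns a minute or more, but never at thirty, then let go and bring the fingertips, as if they were the torch, to about 30 mm straight above the mouth of the off-centre nozzle. Stay there with it, touching nothing, as it goes round (at least four seconds while it is still turning well), follow it until the table has stopped, and finish hovering above the nozzle. Do not slam into the positioner or shift the other things on the bench.

Things in the scene. Friction and masses are not known exactly. Their poses are not given: they have to be found in the camera images.
- positioner: bench welding positioner, bolted down: grey foot with a free-turning round steel table, 300 mm across, flat top 92 mm above the bench. Origin: on the table's vertical axis, at bench height; its yaw is arbitrary. On the table: a bolted aluminium plate with a low central collar (80 mm across, top 122 mm above the bench), two toe clamps (tops at 120 mm), one steel nozzle, one hand peg
- platter (a joint): table angle (rad), counter-clockwise from above, no stops, counts on over full turns. In the positioner's frame the nozzle is at this angle from x, the peg at this + pi. Moment of inertia 0.059 kg m2 nominal (true 0.75 to 1.3 times that); bearing drag 0.006 N m + 0.0005 N m per rad/s: coasts down at about 0.11 rad/s2 and stops by itself. Ten turns a minute = 1.05 rad/s
- nozzle_top (a point): centre of the mouth (top) of the nozzle, an upright steel pipe stub with a dark mouth, 45 mm across, standing off-centre on the plate 110 mm from the axis; its mouth is 142 mm above the bench, 50 mm above the table's top; z up. The point to follow
- peg_top (a point): centre of the top of the hand peg, a plain upright steel pin 22 mm across on the table, 110 mm from the axis, straight across from the nozzle; its top is 142 mm above the bench, 50 mm above the table's top; nothing else stands on the table within 45 mm of it (at its foot is a 4 mm high collar 32 mm across)
- coupling: loose steel pipe coupling (short tube 42 mm across, 40 mm tall) standing on the bench just left of the positioner, a bystander; origin at its underside's centre
- coupling2: loose steel pipe coupling (52 mm across, 45 mm tall) standing on the bench just right of the positioner, a bystander; origin at its underside's centre
- cap: loose domed aluminium pipe cap (110 mm across, 55 mm tall) on the bench to the left, a bystander; origin at its underside's centre
- hammer: hammer lying on the bench to the right, a bystander
- wrench: wrench lying on the bench to the right, a bystander
- offcut: 140 mm offcut of 40 mm steel angle lying on the bench beyond the positioner, a bystander
- spool: spool of copper-coloured welding wire with black flanges (100 mm across, 50 mm tall) standing on its flange on the bench beyond the positioner, a bystander; origin at its underside's centre

How it is judged:
By the outcome, as a careful person would: the job done as asked, in the order asked, and still so for the second after the job is handed in, with the robot touching nothing.
It also fails if it takes over 72 s, if anything falls off the work surface, if the arm or the gripper's body presses on something with over 40 N, if the wrist force passes 120 N, or if a joint passes its speed limit or range.

ROBOT

A 6-joint arm with a two-finger parallel gripper is mounted at the origin on the work surface. World frame = base frame: x ahead of the robot, y to its left, z up, the work surface at z = 0. Lengths are in mm, angles in rad, forces in N, time in s.
With the tool pointing down it reaches from about 350 to 775 mm from the base axis. Payload 7.3 kg.
Tool frame: the origin (TCP) lies between the finger pads, 19 mm behind the fingertips; this is the grasp point; z points along the fingers, y is the line along which they close (so a half turn about z gives the same grasp; the last joint's range is limited). The gripper opens to 92 mm and grips with 3 to 60 N. Pads are 19 mm wide; open, the fingers measure 130 mm over their backs; the gripper's body (75 mm by 190 mm) begins 47 mm behind the grasp point.
Start: joints at [-0.146, 0.342, 1.524, -0, 1.275, -0.146], TCP at [525.017, 0.02, 245.541] pointing down, gripper open.
Joint ranges: [-2.53, 2.53], [-0.77, 2.02], [0.04, 2.7], [-1, 4.14], [0.28, 2.66], [-3.11, 3.11]. Speed limits (rad/s): [2.57, 2.57, 3.14, 3.14, 3.14, 3.14].

INTERFACE

Orientations are given as [roll, pitch, yaw] about the fixed x, y, z axes, in that order (R = Rz(yaw) Ry(pitch) Rx(roll)).
In Python, from plant import get_obs, capture, bot, spot_in, trace, pinpoint gives the robot as it stands.
- The arm moves only by the tool play_rows, never from a script. Its argument "rows" is a list of rows, each a list of 2 entries, a list of its own where there are three numbers: the shift along the world's x, y, z in units of 3 cm (1.0 is 3 cm), then the turn, a rotation vector about the world's x, y, z in units of 8 degrees (1.0 is 8 degrees). A call has 1 to 12 rows; each row shifts and turns the commanded pose from where the row before left it; what a row does not reach is not made up. A row lasts 1/8 s, in which the tool goes at most 62.5 mm and 10.7 degrees, less where a joint would pass 70% of its speed; a pose out of reach is approached as far as the arm can. A call with a number of a shift or a turn outside -1 to 1 is refused whole. A call with a gripper value outside its range is refused whole. "hand" is the opening, from -1 (shut) to 1 (fully open), set as the call begins (left out, the last holds). The fingers move at their own pace and stop on an object; the grip force is fixed at half the most. Time passes only in rows, so rows that do not move let the fingers close. It gives the time, the measured TCP pose, the force, the opening and the grip force at its end, in the units of the state.
- get_obs(): the state, without advancing time (a new reading comes with each control period).
- capture(name): name is "scene" or "side" or "wrist"; returns a dict with "frame" (384x512x3 uint8, red, green, blue), "fov_y" (degrees; the focal length in pixels is half the picture's height over the tangent of half this angle, whatever the lens; pixels are square), "cx", "cy" (the principal point, pixels), "rvec" (rotation vector, rad) and "tvec" (3), from world to camera coordinates, as OpenCV has them; the wrist camera has in their place "hand_eye" (4x4, takes a point from camera to tool coordinates, whose origin is the TCP and whose axes are the flange's). Camera axes: x right, y down, z forward; pixel columns grow to the right and rows downward; lengths in mm; the calibration is good to about 2 mm. The wrist camera is an equidistant fisheye: a pixel r from the principal point sees the ray r / f radians off the axis. A picture is of the moment at which its call begins: read the wrist's pose just before it. There is no depth.
- bot.close_job(): hands the job in; it is judged then, once.
Trained networks look in the newest picture that a camera, given by its name, has taken for a name from the list of things; names that differ only in an ending like _2 or _b are one class to them, and where a whole thing is asked for, a point or a joint stands for the part that bears it (a point fixed in the world has none). Each returns a list of dicts, best first, with "p" (0 to 1); they miss things now and then, are a little off and sometimes report something else, mostly with a low value. They report only what shows in the picture. A call takes as long as a camera call.
- spot_in(query, camera): "at" ([row, column] in pixels, amid what is visible of it).
- trace(query, camera): "mask" (384x512 bool, what is visible of it) and "at" ([row, column] in pixels, amid what is visible of it).
- pinpoint(query, camera): "at" ([row, column] in pixels: a listed point, or the origin of a listed thing).
The state is a dict: "time": time; "joint_positions": joint angles; "dq": joint speeds; "tau": joint torques, N m; "tool_pos": TCP position; "tcp_rot": TCP orientation; "contact_force": force on the tool from outside, world axes, zero at the start; "moment": the same for the moment, N m; "grip_width": finger opening in mm; "finger_force": force on a finger pad.
Only numpy, scipy, OpenCV 4.12 (cv2) and the standard library are available. Lean on these libraries where they do the work, as an engineer would, in place of code of your own. Each camera call takes 0.05 s, during which the arm holds its last target. There are 200 camera calls.

## Working session

There is one attempt and no reset: what is moved stays moved. The work goes in short steps, Python scripts to look and compute and a tool call to move; the robot and the scene stay as the last step left them, time stands still between calls to the robot, and variables do not carry over. Pictures are saved under pics/ and viewed, at most 10 in all, crops included, and the job is handed in when it is done.

Besides the shell and the picture viewer there is one more tool, called after "Call:" by a JSON object that holds its "fn" and its "kwargs". play_rows: Moves the arm, as the interface text tells. Shifts and turns lie within -1 to 1; 1 stands for 3 cm of shift or 8 degrees of turn. Its arguments: {"type":"object","properties":{"rows":{"type":"array"},"hand":{"type":"number"}},"required":["rows"]}

```bash
mkdir -p pics; ls
cat > h.py <<'E'
import numpy as np, cv2
from plant import get_obs, capture, bot, spot_in, trace, pinpoint
from scipy.spatial.transform import Rotation as R
def f_of(c): return c["frame"].shape[0]/2/np.tan(np.radians(c["fov_y"])/2)
def ray(c,at,obs=None):
    r,co=at; f=f_of(c); u=np.array([co-c["cx"],r-c["cy"]])
    if "hand_eye" in c:
        rr=np.hypot(*u); th=rr/f; d=np.r_[u/max(rr,1e-9)*np.sin(th),np.cos(th)]
        H=np.array(c["hand_eye"]); Rt=R.from_euler("xyz",obs["tcp_rot"]).as_matrix()
        return Rt@H[:3,3]+np.array(obs["tool_pos"]), Rt@H[:3,:3]@d
    d=np.r_[u/f,1]; M=R.from_rotvec(np.ravel(c["rvec"])).as_matrix()
    return -M.T@np.ravel(c["tvec"]), M.T@(d/np.linalg.norm(d))
def at_z(o,d,z): return o+d*(z-o[2])/d[2]
def tri(rs):
    A=0;b=0
    for o,d in rs:
        P=np.eye(3)-np.outer(d,d); A=A+P; b=b+P@o
    return np.linalg.solve(A,b)
E
cat > m.py <<'E'
from h import *
np.set_printoptions(precision=1,suppress=True)
o=get_obs(); print(o)
C={}
for n in ["scene","side","wrist"]:
    o=get_obs();C[n]=(capture(n),o)
    cv2.imwrite(f"pics/{n}0.png",C[n][0]["frame"][...,::-1])
Z=dict(positioner=0,nozzle_top=142,peg_top=142,coupling=0,coupling2=0,cap=0,spool=0,offcut=0,hammer=0,wrench=0)
for q,z in Z.items():
    rs=[]
    for n in C:
        c,o=C[n]
        l=pinpoint(q,n)[:2] if q not in("offcut","hammer","wrench") else spot_in(q,n)[:2]
        for k,x in enumerate(l):
            r=ray(c,x["at"],o); print(q,n,np.round(x["p"],2),np.array(x["at"]),at_z(*r,z))
            if k==0 and x["p"]>.4: rs.append(r)
    if len(rs)>1: print("   tri",tri(rs))
a=cv2.imread("pics/scene0.png");b=cv2.imread("pics/side0.png");w=cv2.imread("pics/wrist0.png")
cv2.imwrite("pics/all.png",cv2.resize(np.vstack([np.hstack([a,b]),np.hstack([w,w*0])]),(800,600)))
E
python3 m.py
```

```text
pics
{'time': 0.0, 'joint_positions': array([-0.1,  0.3,  1.5, -0. ,  1.3, -0.1]), 'dq': array([ 0.,  0., -0., -0.,  0., -0.]), 'tau': array([  0. , -43.1, -24.4,   0.1,   0.1,  -0. ]), 'tool_pos': array([524.6,   0.1, 244.8]), 'tcp_rot': array([-3.1, -0. ,  1.6]), 'contact_force': array([-0.5,  0.6, -0.3]), 'moment': array([ 0., -0., -0.]), 'finger_force': 0.0, 'grip_width': 92.03705382027711}
positioner scene 0.6 [215.9 233.8] [532.9 -72.3   0. ]
positioner side 0.63 [215.6 273.2] [538.7 -77.3   0. ]
positioner wrist 0.68 [225.1 264.6] [538.  -89.8   0. ]
positioner wrist 0.29 [339.2 207.3] [ 438.  -322.2    0. ]
   tri [538.4 -79.    6.9]
nozzle_top side 0.79 [165.7 297.5] [ 478.3 -155.3  142. ]
nozzle_top wrist 0.71 [340.3 205.6] [ 467.8 -174.   142. ]
   tri [ 478.1 -121.   183.4]
peg_top scene 0.8 [182.  262.4] [590.8  13.3 142. ]
peg_top side 0.65 [199.7 245.7] [608.4  -6.6 142. ]
peg_top side 0.27 [214.9 274.8] [524.5  37.4 142. ]
peg_top wrist 0.78 [197.7 347.9] [607.2   0.4 142. ]
   tri [603.9   3.7 154.4]
coupling scene 0.85 [247.4 179.2] [ 518.5 -296.7    0. ]
coupling s
[... 607 characters left out ...]

spool scene 0.36 [219.1 231.2] [538.6 -89.4   0. ]
spool side 0.88 [178.6 203.6] [ 780.4 -206.     0. ]
   tri [ 775.8 -197.3   10.6]
offcut scene 0.69 [243.5 177.3] [ 500.2 -291.7    0. ]
offcut scene 0.57 [235.3 307.4] [775.3  45.5   0. ]
offcut side 0.96 [237.9 186.8] [779.6  36.6   0. ]
offcut wrist 0.79 [133.7 425.4] [770.9  48.4   0. ]
   tri [690.9 -78.7  30.6]
hammer scene 0.85 [282.8 176.9] [ 628.1 -380.3    0. ]
hammer side 0.61 [144.6 240.6] [ 685.9 -384.6    0. ]
   tri [ 666.3 -378.6   23.2]
wrench scene 0.8 [245.9 130.9] [ 402.3 -408.1    0. ]
wrench scene 0.39 [204.4 230.3] [478.4 -42.1  -0. ]
wrench side 0.63 [138.4 322.9] [ 401.3 -451.6    0. ]
   tri [ 409.8 -416.3   20.9]
```

View pics/all.png

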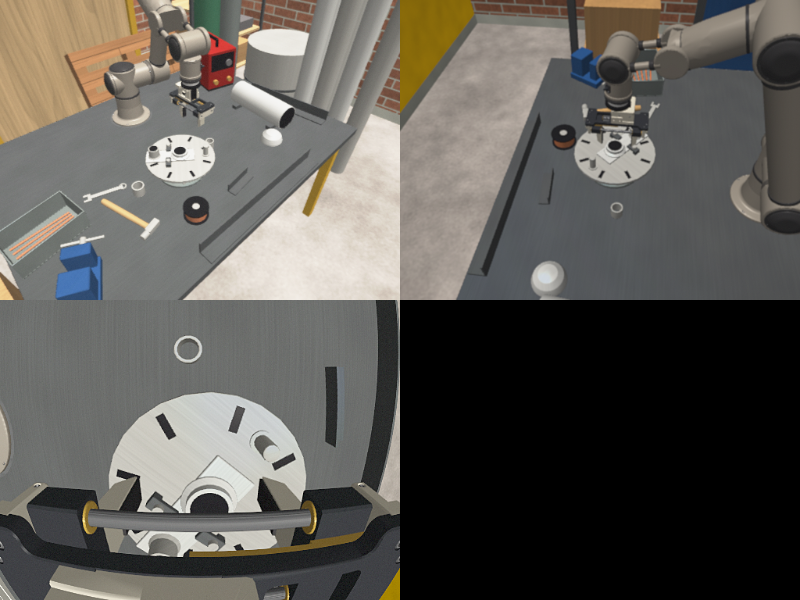

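The scene camera shows the table mid-picture. The wrist view has the peg at upper right of the table, with the nozzle partly hidden by the gripper. The axis is at about (538, -80), the peg at about 50° and the nozzle at about 231°, 214 mm apart against 220 nominal. I'll move to a point beside and above the peg with the fingers shut, then refine.

Call:
{"fn": "play_rows", "kwargs": {"rows": [[[0.2,0.1,-0.2],[0,0,0.5]],[[0.4,0.2,-0.4],[0,0,0.9]],[[0.4,0.2,-0.5],[0,0,0.9]],[[0.4,0.15,-0.4],[0,0,0.9]],[[0.3,0.1,-0.3],[0,0,0.5]],[[0,0,0],[0,0,0]]], "hand": -1}}

```text
time: 2.4
tool_pos: [575.9, 22.7, 190.7]
tcp_rot: [-3.14, -0.001, 2.087]
contact_force: [0.1, 0.1, -0.9]
grip_width: 36.5
finger_force: 0.0
```

```bash
cat > m2.py <<'E'
from h import *
np.set_printoptions(precision=1,suppress=True)
def look(cams=("scene","side","wrist"),qs=("positioner","nozzle_top","peg_top")):
    D={q:[] for q in qs}
    for n in cams:
        o=get_obs();c=capture(n)
        cv2.imwrite(f"pics/{n}_l.png",c["frame"][...,::-1])
        for q in qs:
            for x in pinpoint(q,n)[:1]:
                if x["p"]>.3:
                    r=ray(c,x["at"],o);D[q].append(r);print(q,n,round(x["p"],2),np.array(x["at"]),at_z(*r,0 if q=="positioner" else 142))
    for q in D:
        if len(D[q])>1: print("  tri",q,tri(D[q]))
if __name__=="__main__":
    look(); o=get_obs(); print(o["time"],o["tool_pos"],o["tcp_rot"],o["contact_force"],o["grip_width"])
E
python3 m2.py
```

```text
positioner scene 0.83 [219.5 233.1] [544.7 -85.8   0. ]
nozzle_top scene 0.66 [186.1 194.7] [ 449.9 -162.1  142. ]
peg_top scene 0.79 [184.5 262.1] [599.3   3.5 142. ]
positioner side 0.6 [215.9 274.8] [533.8 -76.7   0. ]
nozzle_top side 0.73 [162.7 301.1] [ 468.7 -169.1  142. ]
peg_top side 0.93 [199.2 244.8] [611.1  -8.1 142. ]
positioner wrist 0.69 [230.3 187.3] [539.3 -83.5   0. ]
  tri positioner [537.8 -83.5  -6.2]
  tri nozzle_top [ 464.7 -166.   149.9]
  tri peg_top [608.3  -2.6 149.9]
3.0 [576.   22.5 191.7] [3.1 0.  2.1] [0.2 0.8 0.1] 0.40825170192376564
```

Call:
{"fn": "play_rows", "kwargs": {"rows": [[[0,0,-0.5],[0,0,1]],[[0,0,-0.6],[0,0,1]],[[0,0,-0.5],[0,0,1]],[[0,0,0],[0,0,0.5]]]}}

```text
time: 3.5
tool_pos: [575.2, 22.6, 142.2]
tcp_rot: [-3.14, -0.002, 2.579]
contact_force: [-0.3, 0.2, 0.1]
grip_width: 0.7
finger_force: 0.0
```

Run:
```python
from h import *
np.set_printoptions(precision=2,suppress=True)
o=get_obs(); p=np.array(o["tool_pos"]);print(o["time"],p,o["tcp_rot"],o["contact_force"])
C=np.array([538,-83.5]); v=p[:2]-C; th=np.arctan2(v[1],v[0]); print(np.degrees(th),np.hypot(*v))
q=p[:2]
for d in [2.5,4,4,5,6.5,8,9.5,11,11.5,6,0]:
    th-=np.radians(d); n=C+110*np.array([np.cos(th),np.sin(th)]); print(d,round(np.degrees(th),1),(n-q)/30); q=n
```

```text
3.5 [575.23  22.57 142.16] [-3.14 -0.    2.58] [-0.32  0.25  0.08]
70.65816712866771 112.4098483038724
2.5 68.2 [ 0.12 -0.13]
4 64.2 [ 0.23 -0.1 ]
4 60.2 [ 0.23 -0.12]
5 55.2 [ 0.27 -0.17]
6.5 48.7 [ 0.33 -0.26]
8 40.7 [ 0.36 -0.36]
9.5 31.2 [ 0.36 -0.49]
11 20.2 [ 0.3  -0.63]
11.5 8.7 [ 0.18 -0.71]
6 2.7 [ 0.04 -0.38]
0 2.7 [0. 0.]
```

Call:
{"fn": "play_rows", "kwargs": {"rows": [[[0.12,-0.13,0],[0,0,0]],[[0.23,-0.1,0],[0,0,0]],[[0.23,-0.12,0],[0,0,-0.3]],[[0.27,-0.17,0],[0,0,-0.6]],[[0.33,-0.26,0],[0,0,-0.8]],[[0.36,-0.36,0],[0,0,-1]],[[0.36,-0.49,0],[0,0,-1]],[[0.3,-0.63,0],[0,0,-1]],[[0.18,-0.71,0],[0,0,-1]],[[0.04,-0.35,0.6],[0,0,0]],[[0,0,1],[0,0,0]]]}}

```text
time: 4.88
tool_pos: [648.5, -78.4, 190.8]
tcp_rot: [-3.14, -0.001, 1.776]
contact_force: [0.8, -0.2, -0.1]
grip_width: 0.2
finger_force: 0.0
```

```bash
cat > tr.py <<'E'
import sys,json
from h import *
from scipy.optimize import least_squares
np.set_printoptions(precision=2,suppress=True)
C=np.array([538,-83.5]);F="obs.json"
try: D=json.load(open(F))
except Exception: D=[]
def meas(cams):
    for n in cams:
        o=get_obs();c=capture(n)
        for q,off in(("nozzle_top",0),("peg_top",np.pi)):
            l=pinpoint(q,n)
            if l and l[0]["p"]>.4:
                x=at_z(*ray(c,l[0]["at"],o),142)[:2]; v=x-C
                if not 75<np.hypot(*v)<145: continue
                a=(np.arctan2(v[1],v[0])-off)%(2*np.pi)
                D.append([o["time"],a,n,q,*x,l[0]["p"]]); print(o["time"],n,q,round(np.degrees(a)),x-C,round(np.hypot(*v)),round(l[0]["p"],2))
    json.dump(D,open(F,"w"))
if __name__=="__main__": meas(sys.argv[1:])
E
python3 tr.py side scene side scene wrist side; python3 -c "
from h import *
o=get_obs();print(o['time'],o['tool_pos'],o['contact_force'])"
```

```text
4.875 side nozzle_top 155 [-96.63  44.74] 106 0.77
5.025 scene nozzle_top 146 [-94.27  63.52] 114 0.74
5.025 scene peg_top 138 [ 73.19 -65.73] 98 0.95
5.175 side nozzle_top 128 [-75.54  95.64] 122 0.76
5.175 side peg_top 123 [ 61.15 -94.47] 113 0.98
5.325 scene nozzle_top 112 [-43.62 106.37] 115 0.57
5.325 scene peg_top 117 [ 50.47 -98.73] 111 0.67
5.475 wrist nozzle_top 100 [-19.81 107.05] 109 0.59
5.475 wrist peg_top 99 [  17.25 -110.59] 112 0.85
5.625 side nozzle_top 88 [  4.71 112.64] 113 0.96
5.625 side peg_top 86 [  -7.63 -117.56] 118 0.68
5.775 [648.60822279 -77.07606602 191.53735649] [ 0.9844585  -0.3997914   0.53047295]
```

Forces are near zero and the table is coasting at about 1.6 rad/s. Next is a fit-and-plan helper.

```bash
cat > plan.py <<'E'
# usage: plan.py nrows blendrows lead [cams...]; cmd.json keeps the commanded pose
import sys
from tr import *
def theta(p,t):
    th0,w0,k=p[:3]; ts=12/k*np.log((w0+12)/12); s=np.clip(np.asarray(t)-T0,0,ts)
    return th0-((w0+12)*12/k*(1-np.exp(-k*s/12))-12*s)
def noz(p,t):
    a=theta(p,t); return np.stack([p[3]+110*np.cos(a),p[4]+110*np.sin(a)],-1)
T0=4.875
def fit():
    t=np.array([d[0] for d in D]); X=np.array([d[4:6] for d in D]); s=np.array([-1 if d[3]=="peg_top" else 1 for d in D])
    w=np.array([1/8. if d[2]=="scene" else 1/5. for d in D])
    def res(p):
        c=p[3:5]; m=c+s[:,None]*(noz(p,t)-c)
        e=((m-X)*w[:,None]); n=np.linalg.norm(e,axis=1); e=e/np.sqrt(1+(n/3)**2)[:,None]
        return np.r_[e.ravel(),(p[2]-.102)/.03,(p[3:5]-C)/2.]
    r=min((least_squares(res,[2.65,w0,.1,*C]) for w0 in(1.4,1.6,1.8)),key=lambda r:r.cost)
    cov=np.linalg.inv(r.jac.T@r.jac); print("fit",r.x,"sd",np.sqrt(np.diag(cov)),"cost",r.cost,len(D))
    return r.x
if __name__=="__main__":
    n,b,lead=int(sys.argv[1]),int(sys.argv[2]),float(sys.argv[3])
    meas(sys.argv[4:]); p=fit(); o=get_obs(); t=o["time"]
    q=np.array(json.load(open("cmd.json"))); z=q[2]
    w=(12+p[1])*np.exp(-p[2]*(t-T0)/12)-12
    print("now",t,"w",w,"tool",o["tool_pos"],"cmd",q,"tool-noz",np.array(o["tool_pos"])[:2]-noz(p,t),"F",o["contact_force"],"stop at",T0+12/p[2]*np.log((p[1]+12)/12))
    p0=q[:2].copy(); rows=[]; c=q[:2].copy()
    for i in range(1,n+1):
        u=min(i/b,1.); s=u*u*(3-2*u); g=(1-s)*p0+s*noz(p,t+i/8+lead)
        d=np.clip(np.round((g-c)/30,2),-1,1); c=c+30*d
        dz=round(float(np.clip((191-z)/30,-.3,.3)),2); z+=30*dz
        rows.append([[float(d[0]),float(d[1]),dz],[0,0,0]])
    json.dump([*c,z],open("cmd.json","w")); print(json.dumps(rows)); print("end",c,z,"nozzle",noz(p,t+n/8))
E
echo '[647.8,-77.0,191]' > cmd.json; python3 plan.py 12 6 0
```

```text
fit [  2.7    1.62   0.1  536.99 -84.13] sd [0.04 0.07 0.03 1.38 1.42] cost 6.482316085821083 11
now 5.775 w 1.5165982450416529 tool [648.61 -77.08 191.54] cmd [647.8 -77.  191. ] tool-noz [ 80.46 -98.44] F [ 0.98 -0.4   0.53] stop at 19.710897074452454
[[[-0.15, 0.22, 0.0], [0, 0, 0]], [[-0.22, 0.47, 0.0], [0, 0, 0]], [[-0.1, 0.4, 0.0], [0, 0, 0]], [[0.06, 0.13, 0.0], [0, 0, 0]], [[0.17, -0.25, 0.0], [0, 0, 0]], [[0.15, -0.56, 0.0], [0, 0, 0]], [[0.06, -0.65, 0.0], [0, 0, 0]], [[-0.05, -0.64, 0.0], [0, 0, 0]], [[-0.17, -0.61, 0.0], [0, 0, 0]], [[-0.27, -0.58, 0.0], [0, 0, 0]], [[-0.35, -0.51, 0.0], [0, 0, 0]], [[-0.44, -0.44, 0.0], [0, 0, 0]]]
end [ 608.5 -167.6] 191.0 nozzle [ 608.59 -167.64]
```

Call:
{"fn": "play_rows", "kwargs": {"rows": [[[-0.15,0.22,0.0],[0,0,0]],[[-0.22,0.47,0.0],[0,0,0]],[[-0.1,0.4,0.0],[0,0,0]],[[0.06,0.13,0.0],[0,0,0]],[[0.17,-0.25,0.0],[0,0,0]],[[0.15,-0.56,0.0],[0,0,0]],[[0.06,-0.65,0.0],[0,0,0]],[[-0.05,-0.64,0.0],[0,0,0]],[[-0.17,-0.61,0.0],[0,0,0]],[[-0.27,-0.58,0.0],[0,0,0]],[[-0.35,-0.51,0.0],[0,0,0]],[[-0.44,-0.44,0.0],[0,0,0]]]}}

```text
time: 7.28
tool_pos: [608.4, -168.6, 191.6]
tcp_rot: [3.142, -0.0, 1.78]
contact_force: [0.1, -1.4, -0.5]
grip_width: 0.4
finger_force: 0.0
```

```bash
python3 plan.py 12 4 0.03 side wrist
```

```text
7.275 side peg_top 308 [-62.26  78.4 ] 100 0.63
7.425 wrist nozzle_top 296 [ 49.05 -98.82] 110 0.66
fit [  2.7    1.63   0.1  537.3  -84.36] sd [0.03 0.05 0.03 1.32 1.33] cost 7.881157870110618 13
now 7.575 w 1.333640051332706 tool [ 609.58 -167.15  191.73] cmd [ 608.5 -167.6  191. ] tool-noz [43.26 23.32] F [-0.19 -0.64  0.  ] stop at 20.316722938942778
[[[-0.34, -0.14, 0.0], [0, 0, 0]], [[-1.0, -0.3, 0.0], [0, 0, 0]], [[-1.0, -0.21, 0.0], [0, 0, 0]], [[-1.0, 0.08, 0.0], [0, 0, 0]], [[-1.0, 0.28, 0.0], [0, 0, 0]], [[-0.51, 0.36, 0.0], [0, 0, 0]], [[-0.38, 0.41, 0.0], [0, 0, 0]], [[-0.32, 0.46, 0.0], [0, 0, 0]], [[-0.24, 0.51, 0.0], [0, 0, 0]], [[-0.16, 0.52, 0.0], [0, 0, 0]], [[-0.08, 0.54, 0.0], [0, 0, 0]], [[0.0, 0.54, 0.0], [0, 0, 0]]]
end [427.6 -76.1] 191.0 nozzle [427.39 -80.06]
```

Call:
{"fn": "play_rows", "kwargs": {"rows": [[[-0.34,-0.14,0.0],[0,0,0]],[[-1.0,-0.3,0.0],[0,0,0]],[[-1.0,-0.21,0.0],[0,0,0]],[[-1.0,0.08,0.0],[0,0,0]],[[-1.0,0.28,0.0],[0,0,0]],[[-0.51,0.36,0.0],[0,0,0]],[[-0.38,0.41,0.0],[0,0,0]],[[-0.32,0.46,0.0],[0,0,0]],[[-0.24,0.51,0.0],[0,0,0]],[[-0.16,0.52,0.0],[0,0,0]],[[-0.08,0.54,0.0],[0,0,0]],[[0.0,0.54,0.0],[0,0,0]]]}}

```text
time: 9.07
tool_pos: [428.5, -75.0, 191.6]
tcp_rot: [3.141, 0.0, 1.78]
contact_force: [0.7, -0.1, 0.3]
grip_width: 0.4
finger_force: 0.0
```

```bash
python3 plan.py 36 5 0.0 wrist side; python3 -c "
import cv2;from h import *
"
```

```text
9.075 wrist nozzle_top 175 [-108.8     9.19] 109 0.9
9.225 side nozzle_top 161 [-98.45  32.97] 104 0.61
9.225 side peg_top 159 [106.8  -41.87] 115 0.72
fit [  2.7    1.61   0.08 537.9  -85.03] sd [0.03 0.04 0.01 1.22 1.25] cost 9.984849399070933 16
now 9.375 w 1.2085895714454828 tool [428.65 -76.44 191.51] cmd [427.6 -76.1 191. ] tool-noz [-12.91 -44.49] F [ 0.16 -0.47 -0.27] stop at 23.745000365195715
[[[0.08, 0.2, 0.0], [0, 0, 0]], [[0.32, 0.62, 0.0], [0, 0, 0]], [[0.6, 0.92, 0.0], [0, 0, 0]], [[0.79, 0.92, 0.0], [0, 0, 0]], [[0.7, 0.51, 0.0], [0, 0, 0]], [[0.51, 0.14, 0.0], [0, 0, 0]], [[0.52, 0.06, 0.0], [0, 0, 0]], [[0.51, -0.02, 0.0], [0, 0, 0]], [[0.51, -0.08, 0.0], [0, 0, 0]], [[0.48, -0.16, 0.0], [0, 0, 0]], [[0.45, -0.21, 0.0], [0, 0, 0]], [[0.42, -0.27, 0.0], [0, 0, 0]], [[0.37, -0.32, 0.0], [0, 0, 0]], [[0.32, -0.37, 0.0], [0, 0, 0]], [[0.27, -0.4, 0.0], [0, 0, 0]], [[0.21, -0.42, 0.0], [0, 0, 0]], [[0.15, -0.45, 0.0], [0, 0, 0]], [[0.1, -0.45, 0.0], [0, 0, 0]], [[0.03, -0.46, 0.0], [0, 0, 0]], [[-0.02, -0.46, 0.0], [0, 0, 0]], [[-0.08, -0.44, 0.0], [0, 0, 0]], [[-0.12, -0.43, 0.0], [0, 0, 0]], [[-0.18, -0.4, 0.0], [0, 0, 0]], [[-0.22, -0.38, 0.0], [0, 0, 0]], [[-0.27, -0.34, 0.0], [0, 0, 0]], [[-0.29, -0.31, 0.0], [0, 0, 0]], [[-0.33, -0.26, 0.0], [0, 0, 0]], [[-0.35, -0.23, 0.0], [0, 0, 0]], [[-0.37, -0.18, 0.0], [0, 0, 0]], [[-0.38, -0.14, 0.0], [0, 0, 0]], [[-0.39, -0.09, 0.0], [0, 0, 0]], [[-0.39, -0.05, 0.0], [0, 0, 0]], [[-0.39, -0.01, 0.0], [0, 0, 0]], [[-0.39, 0.03, 0.0], [0, 0, 0]], [[-0.37, 0.07, 0.0], [0, 0, 0]], [[-0.37, 0.11, 0.0], [0, 0, 0]]]
end [ 500.5 -188.6] 191.0 nozzle [ 500.63 -188.52]
```

Call:
{"fn": "play_rows", "kwargs": {"rows": [[[0.08,0.2,0.0],[0,0,0]],[[0.32,0.62,0.0],[0,0,0]],[[0.6,0.92,0.0],[0,0,0]],[[0.79,0.92,0.0],[0,0,0]],[[0.7,0.51,0.0],[0,0,0]],[[0.51,0.14,0.0],[0,0,0]],[[0.52,0.06,0.0],[0,0,0]],[[0.51,-0.02,0.0],[0,0,0]],[[0.51,-0.08,0.0],[0,0,0]],[[0.48,-0.16,0.0],[0,0,0]],[[0.45,-0.21,0.0],[0,0,0]],[[0.42,-0.27,0.0],[0,0,0]]]}}

```text
time: 10.88
tool_pos: [605.7, 2.6, 191.2]
tcp_rot: [-3.141, -0.0, 1.78]
contact_force: [-0.1, 0.3, -0.2]
grip_width: 0.7
finger_force: 0.0
```

```bash
echo '[604.3,2.8,191]' > cmd.json
sed -i 's/    for n in cams:/    for n in cams:\n        n,_,one=n.partition(":")/; s/            l=pinpoint(q,n)/            if one and q!=one: continue\n            l=pinpoint(q,n)/' tr.py
sed -i 's/        c=capture(n)/&/; s/o=get_obs();c=capture(n)/o=get_obs();c=capture(n);cv2.imwrite("pics\/%s_%.2f.png"%(n,o["time"]),c["frame"][...,::-1])/' tr.py
python3 plan.py 42 3 0.0 wrist:nozzle_top side:peg_top
```

```text
10.875 wrist nozzle_top 57 [59.17 91.63] 109 0.69
10.975 side peg_top 53 [-69.45 -91.97] 115 0.77
fit [  2.7    1.64   0.09 537.87 -85.06] sd [0.02 0.02 0.01 1.16 1.18] cost 10.609265703927653 18
now 11.075 w 1.0111714197646062 tool [604.83   2.77 191.09] cmd [604.3   2.8 191. ] tool-noz [-9.69  8.93] F [-0.27  0.86  0.74] stop at 21.785209127095122
[[[0.17, -0.17, 0.0], [0, 0, 0]], [[0.51, -0.58, 0.0], [0, 0, 0]], [[0.44, -0.66, 0.0], [0, 0, 0]], [[0.16, -0.41, 0.0], [0, 0, 0]], [[0.11, -0.43, 0.0], [0, 0, 0]], [[0.05, -0.43, 0.0], [0, 0, 0]], [[0.01, -0.42, 0.0], [0, 0, 0]], [[-0.05, -0.42, 0.0], [0, 0, 0]], [[-0.09, -0.41, 0.0], [0, 0, 0]], [[-0.13, -0.38, 0.0], [0, 0, 0]], [[-0.17, -0.37, 0.0], [0, 0, 0]], [[-0.21, -0.34, 0.0], [0, 0, 0]], [[-0.24, -0.31, 0.0], [0, 0, 0]], [[-0.27, -0.28, 0.0], [0, 0, 0]], [[-0.29, -0.24, 0.0], [0, 0, 0]], [[-0.32, -0.22, 0.0], [0, 0, 0]], [[-0.32, -0.17, 0.0], [0, 0, 0]], [[-0.34, -0.14, 0.0], [0, 0, 0]], [[-0.35, -0.11, 0.0], [0, 0, 0]], [[-0.34, -0.07, 0.0], [0, 0, 0]], [[-0.35, -0.03, 0.0], [0, 0, 0]], [[-0.34, -0.0, 0.0], [0, 0, 0]], [[-0.34, 0.03, 0.0], [0, 0, 0]], [[-0.33, 0.06, 0.0], [0, 0, 0]], [[-0.31, 0.08, 0.0], [0, 0, 0]], [[-0.3, 0.12, 0.0], [0, 0, 0]], [[-0.29, 0.13, 0.0], [0, 0, 0]], [[-0.27, 0.16, 0.0], [0, 0, 0]], [[-0.25, 0.17, 0.0], [0, 0, 0]], [[-0.23, 0.2, 0.0], [0, 0, 0]], [[-0.21, 0.2, 0.0], [0, 0, 0]], [[-0.19, 0.22, 0.0], [0, 0, 0]], [[-0.16, 0.23, 0.0], [0, 0, 0]], [[-0.15, 0.23, 0.0], [0, 0, 0]], [[-0.13, 0.24, 0.0], [0, 0, 0]], [[-0.11, 0.25, 0.0], [0, 0, 0]], [[-0.08, 0.24, 0.0], [0, 0, 0]], [[-0.07, 0.25, 0.0], [0, 0, 0]], [[-0.05, 0.25, 0.0], [0, 0, 0]], [[-0.03, 0.24, 0.0], [0, 0, 0]], [[-0.02, 0.24, 0.0], [0, 0, 0]], [[0.0, 0.23, 0.0], [0, 0, 0]]]
end [427.9 -81.8] 191.0 nozzle [427.92 -81.71]
```

Call:
{"fn": "play_rows", "kwargs": {"rows": [[[0.17,-0.17,0.0],[0,0,0]],[[0.51,-0.58,0.0],[0,0,0]],[[0.44,-0.66,0.0],[0,0,0]],[[0.16,-0.41,0.0],[0,0,0]],[[0.11,-0.43,0.0],[0,0,0]],[[0.05,-0.43,0.0],[0,0,0]],[[0.01,-0.42,0.0],[0,0,0]],[[-0.05,-0.42,0.0],[0,0,0]],[[-0.09,-0.41,0.0],[0,0,0]],[[-0.13,-0.38,0.0],[0,0,0]],[[-0.17,-0.37,0.0],[0,0,0]],[[-0.21,-0.34,0.0],[0,0,0]]]}}

```text
time: 12.58
tool_pos: [628.7, -148.6, 191.5]
tcp_rot: [3.142, -0.0, 1.78]
contact_force: [0.6, -0.5, 0.5]
grip_width: 0.7
finger_force: 0.0
```

Call:
{"fn": "play_rows", "kwargs": {"rows": [[[-0.24,-0.31,0.0],[0,0,0]],[[-0.27,-0.28,0.0],[0,0,0]],[[-0.29,-0.24,0.0],[0,0,0]],[[-0.32,-0.22,0.0],[0,0,0]],[[-0.32,-0.17,0.0],[0,0,0]],[[-0.34,-0.14,0.0],[0,0,0]],[[-0.35,-0.11,0.0],[0,0,0]],[[-0.34,-0.07,0.0],[0,0,0]],[[-0.35,-0.03,0.0],[0,0,0]],[[-0.34,0.0,0.0],[0,0,0]],[[-0.34,0.03,0.0],[0,0,0]],[[-0.33,0.06,0.0],[0,0,0]]]}}

```text
time: 14.08
tool_pos: [513.6, -192.1, 191.6]
tcp_rot: [3.141, 0.0, 1.78]
contact_force: [-0.5, 0.1, 0.2]
grip_width: 0.8
finger_force: 0.0
```

```bash
python3 - <<'E'
x=[.17,.51,.44,.16,.11,.05,.01,-.05,-.09,-.13,-.17,-.21,-.24,-.27,-.29,-.32,-.32,-.34,-.35,-.34,-.35,-.34,-.34,-.33]
y=[-.17,-.58,-.66,-.41,-.43,-.43,-.42,-.42,-.41,-.38,-.37,-.34,-.31,-.28,-.24,-.22,-.17,-.14,-.11,-.07,-.03,0,.03,.06]
import json;c=[604.3+30*sum(x),2.8+30*sum(y),191];print(c);json.dump(c,open("cmd.json","w"))
E
python3 plan.py 36 3 0.0 wrist:nozzle_top
```

```text
[513.4, -192.2, 191]
14.075 wrist nozzle_top 255 [ -29.   -108.01] 112 0.7
fit [  2.7    1.63   0.09 537.82 -85.06] sd [0.02 0.01 0.   1.15 1.15] cost 10.645604987635853 19
now 14.175 w 0.7231306974042795 tool [ 513.27 -191.96  191.65] cmd [ 513.4 -192.2  191. ] tool-noz [11.48 -2.97] F [-0.47  0.31 -0.14] stop at 22.086639969570577
[[[-0.18, 0.06, 0.0], [0, 0, 0]], [[-0.55, 0.22, 0.0], [0, 0, 0]], [[-0.52, 0.26, 0.0], [0, 0, 0]], [[-0.25, 0.19, 0.0], [0, 0, 0]], [[-0.23, 0.2, 0.0], [0, 0, 0]], [[-0.21, 0.22, 0.0], [0, 0, 0]], [[-0.19, 0.23, 0.0], [0, 0, 0]], [[-0.16, 0.24, 0.0], [0, 0, 0]], [[-0.14, 0.25, 0.0], [0, 0, 0]], [[-0.12, 0.25, 0.0], [0, 0, 0]], [[-0.1, 0.26, 0.0], [0, 0, 0]], [[-0.08, 0.26, 0.0], [0, 0, 0]], [[-0.06, 0.25, 0.0], [0, 0, 0]], [[-0.04, 0.26, 0.0], [0, 0, 0]], [[-0.02, 0.25, 0.0], [0, 0, 0]], [[-0.0, 0.25, 0.0], [0, 0, 0]], [[0.01, 0.24, 0.0], [0, 0, 0]], [[0.03, 0.24, 0.0], [0, 0, 0]], [[0.04, 0.23, 0.0], [0, 0, 0]], [[0.06, 0.22, 0.0], [0, 0, 0]], [[0.07, 0.21, 0.0], [0, 0, 0]], [[0.07, 0.2, 0.0], [0, 0, 0]], [[0.09, 0.2, 0.0], [0, 0, 0]], [[0.1, 0.18, 0.0], [0, 0, 0]], [[0.1, 0.17, 0.0], [0, 0, 0]], [[0.11, 0.16, 0.0], [0, 0, 0]], [[0.11, 0.15, 0.0], [0, 0, 0]], [[0.12, 0.15, 0.0], [0, 0, 0]], [[0.13, 0.13, 0.0], [0, 0, 0]], [[0.12, 0.12, 0.0], [0, 0, 0]], [[0.13, 0.11, 0.0], [0, 0, 0]], [[0.12, 0.11, 0.0], [0, 0, 0]], [[0.13, 0.09, 0.0], [0, 0, 0]], [[0.13, 0.09, 0.0], [0, 0, 0]], [[0.12, 0.08, 0.0], [0, 0, 0]], [[0.13, 0.07, 0.0], [0, 0, 0]]]
end [485.5  11.8] 191.0 nozzle [485.47  11.68]
```

The prediction held to about 5 mm, so I'll play the next 36 rows without a break.

Call:
{"fn": "play_rows", "kwargs": {"rows": [[[-0.18,0.06,0.0],[0,0,0]],[[-0.55,0.22,0.0],[0,0,0]],[[-0.52,0.26,0.0],[0,0,0]],[[-0.25,0.19,0.0],[0,0,0]],[[-0.23,0.2,0.0],[0,0,0]],[[-0.21,0.22,0.0],[0,0,0]],[[-0.19,0.23,0.0],[0,0,0]],[[-0.16,0.24,0.0],[0,0,0]],[[-0.14,0.25,0.0],[0,0,0]],[[-0.12,0.25,0.0],[0,0,0]],[[-0.1,0.26,0.0],[0,0,0]],[[-0.08,0.26,0.0],[0,0,0]]]}}

```text
time: 15.68
tool_pos: [432.2, -112.5, 191.6]
tcp_rot: [3.141, 0.0, 1.78]
contact_force: [1.0, -0.1, -0.1]
grip_width: 0.5
finger_force: 0.0
```

Call:
{"fn": "play_rows", "kwargs": {"rows": [[[-0.06,0.25,0.0],[0,0,0]],[[-0.04,0.26,0.0],[0,0,0]],[[-0.02,0.25,0.0],[0,0,0]],[[0.0,0.25,0.0],[0,0,0]],[[0.01,0.24,0.0],[0,0,0]],[[0.03,0.24,0.0],[0,0,0]],[[0.04,0.23,0.0],[0,0,0]],[[0.06,0.22,0.0],[0,0,0]],[[0.07,0.21,0.0],[0,0,0]],[[0.07,0.2,0.0],[0,0,0]],[[0.09,0.2,0.0],[0,0,0]],[[0.1,0.18,0.0],[0,0,0]]]}}

```text
time: 17.18
tool_pos: [443.0, -30.8, 191.5]
tcp_rot: [3.141, 0.0, 1.78]
contact_force: [0.4, -0.4, -0.3]
grip_width: 0.4
finger_force: 0.0
```

Call:
{"fn": "play_rows", "kwargs": {"rows": [[[0.1,0.17,0.0],[0,0,0]],[[0.11,0.16,0.0],[0,0,0]],[[0.11,0.15,0.0],[0,0,0]],[[0.12,0.15,0.0],[0,0,0]],[[0.13,0.13,0.0],[0,0,0]],[[0.12,0.12,0.0],[0,0,0]],[[0.13,0.11,0.0],[0,0,0]],[[0.12,0.11,0.0],[0,0,0]],[[0.13,0.09,0.0],[0,0,0]],[[0.13,0.09,0.0],[0,0,0]],[[0.12,0.08,0.0],[0,0,0]],[[0.13,0.07,0.0],[0,0,0]]]}}

```text
time: 18.68
tool_pos: [486.5, 11.9, 191.5]
tcp_rot: [3.142, 0.0, 1.78]
contact_force: [-0.0, 0.8, -0.5]
grip_width: 0.5
finger_force: 0.0
```

```bash
python3 plan.py 12 3 0.0 wrist:nozzle_top side:nozzle_top
```

```text
18.775 side nozzle_top 106 [-29.89 107.08] 111 0.56
fit [  2.69   1.62   0.09 538.03 -84.9 ] sd [0.02 0.01 0.   1.13 1.13] cost 11.447798148200938 20
now 18.875 w 0.32603503624490493 tool [486.3   11.74 191.47] cmd [485.5  11.8 191. ] tool-noz [-24.51  -9.94] F [-0.08  0.14  0.84] stop at 22.648249335624797
[[[0.26, 0.09, 0.0], [0, 0, 0]], [[0.57, 0.2, 0.0], [0, 0, 0]], [[0.43, 0.12, 0.0], [0, 0, 0]], [[0.13, 0.02, 0.0], [0, 0, 0]], [[0.13, 0.01, 0.0], [0, 0, 0]], [[0.12, 0.0, 0.0], [0, 0, 0]], [[0.12, 0.0, 0.0], [0, 0, 0]], [[0.11, 0.0, 0.0], [0, 0, 0]], [[0.11, -0.0, 0.0], [0, 0, 0]], [[0.1, -0.01, 0.0], [0, 0, 0]], [[0.09, -0.01, 0.0], [0, 0, 0]], [[0.1, -0.01, 0.0], [0, 0, 0]]]
end [553.6  24.1] 191.0 nozzle [553.47  24.01]
```

Call:
{"fn": "play_rows", "kwargs": {"rows": [[[0.26,0.09,0.0],[0,0,0]],[[0.57,0.2,0.0],[0,0,0]],[[0.43,0.12,0.0],[0,0,0]],[[0.13,0.02,0.0],[0,0,0]],[[0.13,0.01,0.0],[0,0,0]],[[0.12,0.0,0.0],[0,0,0]],[[0.12,0.0,0.0],[0,0,0]],[[0.11,0.0,0.0],[0,0,0]]]}}

```text
time: 19.88
tool_pos: [542.6, 24.8, 191.6]
tcp_rot: [3.141, 0.0, 1.78]
contact_force: [-0.6, -0.5, 0.2]
grip_width: 0.3
finger_force: 0.0
```

```bash
echo '[541.6,25.0,191]' > cmd.json; python3 -c "print(485.5+30*1.87, 11.8+30*.44)"; echo '[541.6,25.0,191]' > cmd.json; python3 plan.py 12 3 0.0 wrist side:peg_top scene
```

```text
541.6 25.0
19.875 wrist nozzle_top 91 [ -1. 109.] 109 0.95
20.125 scene nozzle_top 92 [ -3.43 125.58] 126 0.57
20.125 scene peg_top 80 [ -18.66 -107.42] 109 0.78
fit [  2.69   1.62   0.09 537.71 -84.68] sd [0.02 0.01 0.   1.1  1.09] cost 14.331232902770282 23
now 20.275 w 0.20126998431650378 tool [542.32  24.91 191.58] cmd [541.6  25.  191. ] tool-noz [-6.84  0.19] F [0.31 0.4  0.12] stop at 22.61000533255311
[[[0.09, -0.01, 0.0], [0, 0, 0]], [[0.22, -0.01, 0.0], [0, 0, 0]], [[0.19, -0.02, 0.0], [0, 0, 0]], [[0.08, -0.02, 0.0], [0, 0, 0]], [[0.07, -0.01, 0.0], [0, 0, 0]], [[0.06, -0.02, 0.0], [0, 0, 0]], [[0.06, -0.01, 0.0], [0, 0, 0]], [[0.05, -0.01, 0.0], [0, 0, 0]], [[0.05, -0.02, 0.0], [0, 0, 0]], [[0.04, -0.01, 0.0], [0, 0, 0]], [[0.04, -0.01, 0.0], [0, 0, 0]], [[0.03, -0.01, 0.0], [0, 0, 0]]]
end [571.   20.2] 191.0 nozzle [571.14  20.11]
```

Call:
{"fn": "play_rows", "kwargs": {"rows": [[[0.07,-0.01,0.0],[0,0,0]],[[0.1,-0.01,0.0],[0,0,0]],[[0.1,-0.02,0.0],[0,0,0]],[[0.08,-0.02,0.0],[0,0,0]]]}}

```text
time: 20.78
tool_pos: [553.2, 23.1, 191.5]
tcp_rot: [3.141, 0.0, 1.78]
contact_force: [0.4, -0.4, 0.3]
grip_width: 0.8
finger_force: 0.0
```

```bash
echo '[552.1,23.2,191]' > cmd.json; python3 plan.py 12 3 0.0 wrist wrist:nozzle_top
```

```text
20.775 wrist nozzle_top 80 [ 18.63 108.68] 110 0.81
20.925 wrist nozzle_top 78 [ 22.   105.88] 108 0.8
fit [  2.69   1.62   0.09 537.73 -84.63] sd [0.02 0.01 0.   1.1  1.05] cost 14.450335574956567 25
now 21.025 w 0.1339942275588779 tool [552.85  23.14 191.48] cmd [552.1  23.2 191. ] tool-noz [-8.77  0.39] F [-0.29 -0.08  0.67] stop at 22.58025442790753
[[[0.1, -0.01, 0.0], [0, 0, 0]], [[0.22, -0.02, 0.0], [0, 0, 0]], [[0.15, -0.02, 0.0], [0, 0, 0]], [[0.05, -0.02, 0.0], [0, 0, 0]], [[0.03, -0.01, 0.0], [0, 0, 0]], [[0.04, -0.01, 0.0], [0, 0, 0]], [[0.03, -0.0, 0.0], [0, 0, 0]], [[0.02, -0.01, 0.0], [0, 0, 0]], [[0.02, -0.01, 0.0], [0, 0, 0]], [[0.01, -0.0, 0.0], [0, 0, 0]], [[0.01, -0.01, 0.0], [0, 0, 0]], [[0.0, 0.0, 0.0], [0, 0, 0]]]
end [572.5  19.6] 191.0 nozzle [572.63  19.69]
```

Call:
{"fn": "play_rows", "kwargs": {"rows": [[[0.1,-0.01,0.0],[0,0,0]],[[0.22,-0.02,0.0],[0,0,0]],[[0.15,-0.02,0.0],[0,0,0]],[[0.05,-0.02,0.0],[0,0,0]],[[0.03,-0.01,0.0],[0,0,0]],[[0.04,-0.01,0.0],[0,0,0]]]}}

```text
time: 21.78
tool_pos: [570.5, 20.4, 191.5]
tcp_rot: [-3.141, -0.0, 1.78]
contact_force: [-0.6, 0.0, 0.0]
grip_width: 0.5
finger_force: 0.0
```

```bash
echo '[569.8,20.5,191]' > cmd.json; python3 plan.py 12 3 0.0 wrist:nozzle_top wrist:nozzle_top side
python3 - <<'E'
# residual check of the tracked interval under the fit: data minus model angle
from plan import *
p=fit()
for d in D:
    s=-1 if d[3]=="peg_top" else 1; v=s*(np.array(d[4:6])-p[3:5]); a=np.arctan2(v[1],v[0])
    e=(a-theta(p,d[0])+np.pi)%(2*np.pi)-np.pi; print(round(d[0],2),d[2],d[3],"arc err mm",round(110*e,1))
# commanded 14.175..18.675 path came from the fit of then
for t,x,y in((12.575,628.7,-148.6),(14.075,513.6,-192.1),(15.675,432.2,-112.5),(17.175,443.,-30.8),(18.675,486.5,11.9)):
    print(t,"tool-noz",np.array([x,y])-noz(p,t))
E
```

```text
21.775 wrist nozzle_top 73 [ 31.83 104.33] 109 0.93
21.875 wrist nozzle_top 72 [ 34.63 104.02] 110 0.95
21.975 side nozzle_top 75 [ 28.33 109.52] 113 0.62
21.975 side peg_top 76 [ -28.9  -113.07] 117 0.66
fit [  2.7    1.62   0.09 538.11 -84.71] sd [0.02 0.01 0.   1.03 0.98] cost 16.311392778366912 29
now 22.125 w 0.03561473240478108 tool [570.57  20.44 191.58] cmd [569.8  20.5 191. ] tool-noz [ 0.15 -0.  ] F [0.06 0.02 0.11] stop at 22.538591636221412
[[[0.01, -0.0, 0.0], [0, 0, 0]], [[0.02, -0.01, 0.0], [0, 0, 0]], [[0.02, -0.0, 0.0], [0, 0, 0]], [[-0.0, -0.0, 0.0], [0, 0, 0]], [[-0.0, -0.0, 0.0], [0, 0, 0]], [[-0.0, -0.0, 0.0], [0, 0, 0]], [[-0.0, -0.0, 0.0], [0, 0, 0]], [[-0.0, -0.0, 0.0], [0, 0, 0]], [[-0.0, -0.0, 0.0], [0, 0, 0]], [[-0.0, -0.0, 0.0], [0, 0, 0]], [[-0.0, -0.0, 0.0], [0, 0, 0]], [[-0.0, -0.0, 0.0], [0, 0, 0]]]
end [571.3  20.2] 191.0 nozzle [571.19  20.2 ]
fit [  2.7    1.62   0.09 538.11 -84.71] sd [0.02 0.01 0.   1.03 0.98] cost 16.311392778366912 29
4.88 side nozzle_top arc err mm 0.2
5.03 scene nozzle_top arc err mm 9.4
5.03 scene peg_top arc err mm -4.0
5.17
[... 396 characters left out ...]
 nozzle_top arc err mm -4.7
9.22 side peg_top arc err mm -8.1
10.88 wrist nozzle_top arc err mm 0.8
10.97 side peg_top arc err mm 2.6
14.07 wrist nozzle_top arc err mm 4.2
18.77 side nozzle_top arc err mm -4.3
19.88 wrist nozzle_top arc err mm 0.9
20.12 scene nozzle_top arc err mm 9.0
20.12 scene peg_top arc err mm -13.4
20.77 wrist nozzle_top arc err mm 0.5
20.93 wrist nozzle_top arc err mm -0.9
21.77 wrist nozzle_top arc err mm -1.3
21.88 wrist nozzle_top arc err mm -3.4
21.98 side nozzle_top arc err mm 4.6
21.98 side peg_top arc err mm 4.2
12.575 tool-noz [2.78 2.37]
14.075 tool-noz [ 8.44 -2.44]
15.675 tool-noz [ 2.26 -7.8 ]
17.175 tool-noz [ -5.8  -10.31]
18.675 tool-noz [-14.69  -7.01]
```

Call:
{"fn": "play_rows", "kwargs": {"rows": [[[0.01,0,0.0],[0,0,0]],[[0.01,-0.01,0.0],[0,0,0]],[[0.0,0.0,0.0],[0,0,0]],[[0,0,0],[0,0,0]],[[0,0,0],[0,0,0]],[[0,0,0],[0,0,0]],[[0,0,0],[0,0,0]],[[0,0,0],[0,0,0]]]}}

```text
time: 23.12
tool_pos: [571.2, 20.1, 191.5]
tcp_rot: [3.142, -0.0, 1.78]
contact_force: [-0.5, 0.6, 0.2]
grip_width: 0.4
finger_force: 0.0
```

Run:
```python
from tr import *
meas(["wrist:nozzle_top","side","scene"]);
o=get_obs();
import time
meas(["wrist:nozzle_top"]*2)
o=get_obs();print(o["time"],o["tool_pos"]-np.r_[C,0],o["contact_force"])
t=o["time"]
import glob
f=sorted(glob.glob("pics/*_2[23].*png"))
w=[x for x in f if "wrist" in x][-1];s=[x for x in f if "side" in x][-1];k=[x for x in f if "scene" in x][-1]
I=[cv2.imread(x) for x in(w,s,k)]
cv2.imwrite("pics/fin.png",np.vstack([cv2.resize(I[0],(400,300)).repeat(1,1),cv2.resize(I[1][90:240,180:380],(400,300))]))
cv2.imwrite("pics/fin.png",np.hstack([cv2.imread("pics/fin.png"),np.vstack([cv2.resize(I[1],(400,300)),cv2.resize(I[2],(400,300))])]))
```

```text
23.125 wrist nozzle_top 72 [ 34.37 102.98] 109 0.93
23.225 side nozzle_top 74 [ 28.99 102.19] 106 0.82
23.225 side peg_top 77 [ -29.73 -128.16] 132 0.85
23.375 scene nozzle_top 77 [ 25.45 109.25] 112 0.63
23.375 scene peg_top 66 [ -44.62 -101.46] 111 0.62
23.525 wrist nozzle_top 71 [ 34.46 102.89] 109 0.86
23.625 wrist nozzle_top 72 [ 33.06 104.25] 109 0.68
23.725 [ 33.2  103.61 191.55] [-0.28 -0.26  0.72]
```

View pics/fin.png

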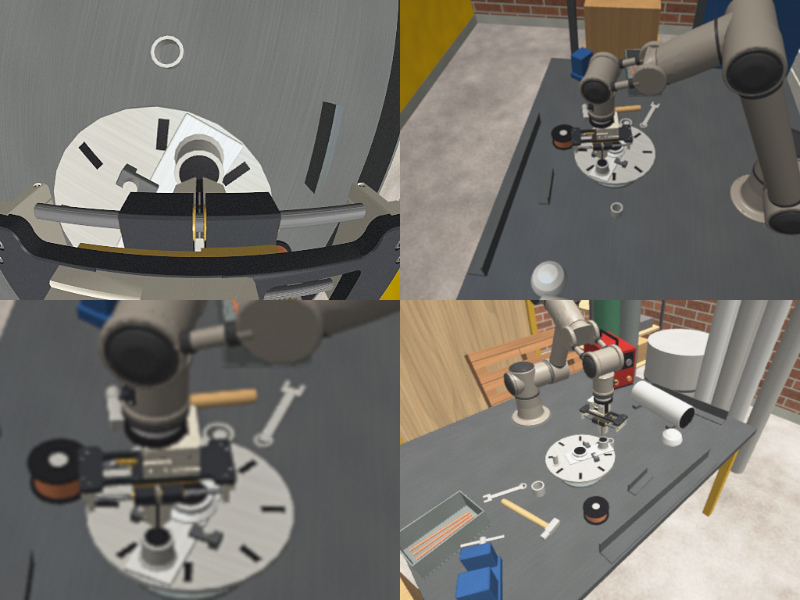

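The final picture shows the fingertips directly over the nozzle mouth in the scene and side views. The table has stopped at about 72°, and the bystanders are where they were.

```bash
python3 -c "
from plant import bot; print(bot.close_job())"
```

```text
the job is handed in; nothing more can be done
None
```

I handed the job in with the table stopped and the fingertips about 2 mm off-centre, 30 mm above the nozzle; the table coasted from about 1.6 rad/s (15 turns a minute), and from about 11.5 s to 17 s I followed the nozzle to within an estimated 12 mm, but that gap was wider before 11.5 s (about 46 mm at 9.4 s) and reached about 25 mm near 19 s.

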